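# Hold the grinder lid at its pulse mark

### The job

Fit the lid that has two side lugs onto the small white grinder: drop its lugs through the two gaps in the mouth until it sits flat, then twist it clockwise, seen from above, to the long pulse mark halfway to the lock. Do not let it go on to the lock; the collar is sprung and turns back if released, so finish while still gripping the lid at the pulse mark. Leave the plain cap without lugs and the other things on the counter where they are.

Things in the scene. Friction and masses are not known exactly. Their poses are not given: they have to be found in the camera images.
- mill_lid: Loose grey grinder lid, 52 mm tall, 0.10 to 0.20 kg, upright on the counter. Origin: centre of its underside, z up. Plug of radius 30 mm (27 mm at its foot) from z = 0 to 16 mm, disc of radius 36 mm from z = 16 to 24 mm, bar grip above, two lugs at the foot. A half turn of the lid looks and fits the same.
- lid_grip (a point): Middle of the lid's bar grip, on its axis, 38 mm above its underside. The bar is 62 mm long (along the lid's x), 16 mm thick (along y: pinch it across this) and runs from z = 24 to 52 mm.
- lid_lug (a point): Outer end of the lug on the lid's +x side, 44 mm from the axis, 5 mm above the underside; its twin is on -x. Lugs are 14 mm wide, from z = 2 to 8 mm, in line with the bar, and show 8 mm beyond the disc.
- storage_cap: Loose plain storage cap: same grey disc, plug and bar grip as the lid (52 mm tall), but no lugs. It and the lid swap places from run to run (one left, one right of the grinder). Leave it alone. Origin: centre of its underside.
- mill: Small white round grinder fixed to the counter, 130 mm across, 124 mm at the top, 100 mm tall. Origin: centre of its underside, z up. The lid fits with its x axis along the grinder's x axis, either way round; its disc then rests on the rim and its origin is 84 mm above the grinder's. Twisted clockwise, the lugs pass under the rim.
- mill_mouth (a point): Centre of the grinder's mouth, level with its top (100 mm above the counter). Bore of radius 31.5 mm in a rim 6 mm thick, 2 mm of height play for the lugs under it.
- mill_gap (a point): Dot on the deck outside the gap on the grinder's +x side, 54 mm from the axis; a twin is on -x. The two gaps let the lugs in: 18 mm wide (flared to 22 mm at the top), out to radius 47.5 mm.
- mill_pulse (a point): Pulse mark: one long bar on the deck, 54 mm from the axis, 35 degrees clockwise (from above) from the dot on the +x side; it has a twin half a turn on. A pair of short bars at 70 degrees marks the lock.
- mill_collar (a joint): Sprung collar under the rim, turned by the lugs in 17 mm slots (the lid turns 0.04 rad or less before it follows). 0 rad: at rest, slots under the gaps; grows clockwise from above; 0.61: pulse mark; 1.22: end stop, the lock; past 1.0 counts as locked. The spring turns it back with 0.035 N m at rest, 0.10 N m at the pulse mark.
- mug: Plain white-grey mug with a handle, 80 mm wide, 91 mm tall; bystander at the left, behind. Origin: centre of its underside.
- tea_light: Small tea light, 38 mm wide, 15 mm tall; bystander in front of the grinder. Origin: centre of its underside.
- stamp: Wooden rubber stamp, 30 x 62 mm block with a turned handle, 72 mm tall; bystander in front, to the left. Origin: centre of its underside.

How it is judged (in metres and radians):
On the way, in this order (a step that is already met when the one before it is completed fails the run):
1. the lid sits flat in the grinder's mouth, lugs through the gaps, not yet twisted (z of mill_lid in the frame of mill between 0.082 and 0.0868 m and horizontal distance between mill_lid and mill below 0.004 m and angle between mill_lid's own z axis and vertical below 0.06 rad and value of joint mill_collar below 0.2 rad), for 0.2 s.
2. the lid is twisted clockwise to the pulse mark and held (z of mill_lid in the frame of mill between 0.082 and 0.0868 m and horizontal distance between mill_lid and mill below 0.004 m and angle between mill_lid's own z axis and vertical below 0.06 rad and value of joint mill_collar between 0.48 and 0.74 rad and contact force between the fingers and mill_lid above 2 N), for 0.5 s.
At the end, for the whole second after the job is handed in: The program ends holding: the fingers still grip the lid (over 2 N), which sits flat in the mouth (origin within 4 mm of the grinder's axis and 82 to 86.8 mm above its foot, tilt under 0.06 rad), and the collar stands still between 0.48 and 0.74 rad (pulse mark 0.61) (all of step 2 and velocity of joint mill_collar between -0.1 and 0.1 rad/s); the arm keeps its last pose, push and grip.
It fails at once if the collar is turned on to the lock (past 1.0 rad) (value of joint mill_collar above 1 rad).
It fails at once if the storage cap without lugs is pushed more than 25 mm or tipped over (distance of storage_cap from where it was at the start of the episode above 0.025 m or angle between storage_cap's own z axis and vertical above 0.4 rad).
It fails at once if the mug is pushed more than 25 mm or tipped over (distance of mug from where it was at the start of the episode above 0.025 m or angle between mug's own z axis and vertical above 0.4 rad).
It fails at once if the tea light is pushed more than 25 mm or tipped over (distance of tea_light from where it was at the start of the episode above 0.025 m or angle between tea_light's own z axis and vertical above 0.4 rad).
It fails at once if the rubber stamp is pushed more than 25 mm or tipped over (distance of stamp from where it was at the start of the episode above 0.025 m or angle between stamp's own z axis and vertical above 0.4 rad).
It also fails if it takes over 48 s, if anything falls off the work surface, if the arm or the gripper's body presses on something with over 40 N, if the wrist force passes 120 N, or if a joint passes its speed limit or range.

### The arm

A 6-joint arm with a two-finger parallel gripper is mounted at the origin on a cart in front of the work surface, level with it; the furniture and walls round the work are solid. World frame = base frame: x ahead of the robot, y to its left, z up, the work surface at z = 0. Lengths are in mm, angles in rad, forces in N, time in s.
With the tool pointing down it reaches from about 350 to 725 mm from the base axis. Payload 4.3 kg.
Tool frame: the origin (TCP) lies at the very end of the fingers, on their centre line; the grasp point (between the pads) lies 19 mm behind it; z points along the fingers, y is the line along which they close (so a half turn about z gives the same grasp; the last joint's range is limited). The gripper opens to 85 mm and grips with 20 to 120 N. Pads are 22 mm wide; open, the fingers measure 114 mm over their backs; the gripper's body (76 mm by 85 mm) begins 54 mm behind the grasp point. The pads swing forward as they close: fully open they stand 13 mm farther back than shut.
Start: joints at [1.119, 0.377, 0.081, 1.274, 0, 1.46], TCP at [192.739, 541.774, 231.329] pointing down, gripper open.
Joint ranges: [-2.72, 2.72], [-0.84, 1.66], [-1.02, 1.22], [-1.77, 2.12], [-1.37, 1.28], [-3.14, 3.14]. Speed limits (rad/s): [2.57, 2.57, 3.14, 3.14, 3.14, 3.14].

### API

Orientations are given as [roll, pitch, yaw] about the fixed x, y, z axes, in that order (R = Rz(yaw) Ry(pitch) Rx(roll)).
In Python, from rig import env gives the robot as it stands. The module is installed in compiled form; this text tells all that it offers.
- The arm moves only by the tool drive_tool, never from a script. Its argument "steps" is a list of rows, each a list of 2 entries, a list of its own where there are three numbers: the shift along the world's x, y, z in m, then the turn about the world's z in degrees. In form: [[[tx, ty, tz], roll], ...]. A call has 1 to 5 rows; each row shifts and turns the commanded pose from where the row before left it; what a row does not reach is not made up. A row lasts 1/10 s, in which the tool goes at most 50 mm and 8.59 degrees, less where a joint would pass 70% of its speed; a pose out of reach is approached as far as the arm can. A call with a gripper value outside its range is refused whole. "gripper" is the finger opening in m, from 0 to 0.0854, set as the call begins (left out, the last holds). The fingers move at their own pace and stop on an object; "grip_force" is the grip in N (left out, the last holds). Time passes only in rows, so rows that do not move let the fingers close. It gives the time, the measured TCP pose, the force, the opening and the grip force at its end, in the units of the state.
- env.get_state(): the state, without advancing time (a new reading comes with each control period).
- env.camera(name): name is "scene" or "top" or "wrist"; returns (picture, depth): 384x512x3 uint8, red, green, blue; 384x512 float32, mm along the optical axis (not along the pixel's ray), 0 where there is no reading.
- env.camera_params(name): a dict with "fx", "fy", "cx", "cy" (pixels), "extrinsics" (4x4, takes a point from world to camera coordinates); the wrist camera has in their place "T_tool_cam" (4x4, takes a point from camera to tool coordinates, whose origin is the TCP and whose axes are the flange's). Camera axes: x right, y down, z forward; pixel columns grow to the right and rows downward; lengths in mm; the calibration is good to about 2 mm. The wrist camera is an equidistant fisheye: a pixel r from the principal point sees the ray r / f radians off the axis. A picture is of the moment at which its call begins: read the wrist's pose just before it. camera_params takes no time and is no camera call.
- env.finish_job(): hands the job in; it is judged then, once.
Trained networks look in the newest picture that a camera, given by its name, has taken for a name from the list of things; names that differ only in an ending like _2 or _b are one class to them, and where a whole thing is asked for, a point or a joint stands for the part that bears it (a point fixed in the world has none). Each returns a list of dicts, best first, with "p" (0 to 1); they miss things now and then, are a little off and sometimes report something else, mostly with a low value. They report only what shows in the picture. A call takes as long as a camera call.
- env.boxes_of(label, camera): "rect" ([left, top, right, bottom] in pixels, round what is visible of it).
- env.cut_out(label, camera): "pixels" (384x512 bool, what is visible of it) and "rect" ([left, top, right, bottom] in pixels, round what is visible of it).
The state is a dict: "clock": time; "joints": joint angles; "qd": joint speeds; "effort": joint torques, N m; "position": TCP position; "orientation": TCP orientation; "contact_force": force on the tool from outside, world axes, zero at the start; "wrist_torque": the same for the moment, N m; "width": finger opening in mm; "grip_force": force on a finger pad.
Only numpy, scipy, OpenCV 4.12 (cv2) and the standard library are available. Lean on these libraries where they do the work, as an engineer would, in place of code of your own. Each camera call takes 0.05 s, during which the arm holds its last target. There are 200 camera calls.

## Working session

There is one attempt and no reset: what is moved stays moved. The work goes in short steps, Python scripts to look and compute and a tool call to move; the robot and the scene stay as the last step left them, time stands still between calls to the robot, and variables do not carry over. Pictures are saved under pics/ and viewed, at most 10 in all, crops included, and the job is handed in when it is done.

Besides the shell and the picture viewer there is one more tool, called after "Request:" as name([rows], argument=value, ...), one row to a line, values as JSON. drive_tool: Moves the arm, as the interface text tells. Its arguments: {"type":"object","properties":{"steps":{"type":"array"},"gripper":{"type":"number"},"grip_force":{"type":"number"}},"required":["steps"]}

```bash
mkdir -p pics; python3 - <<'E'
from rig import env
import cv2,numpy as np
s=env.get_state();print({k:np.round(v,3).tolist() for k,v in s.items()})
ims=[]
for c in("scene","top"):
    p,d=env.camera(c);np.savez(f"{c}.npz",p=p,d=d);P=env.camera_params(c);print(c,P)
    cv2.imwrite(f"pics/{c}.png",p[:,:,::-1])
    for l in("mill_lid","storage_cap","mill"):
        for r in env.boxes_of(l,c)[:3]:print(c,l,np.round(r["rect"]),round(r["p"],2))
print(env.camera_params("wrist"))
E
```

```text
{'clock': 0.0, 'joints': [1.119, 0.378, 0.08, 1.274, 0.0, 1.461], 'qd': [-0.0, 0.001, 0.0, 0.0, -0.002, -0.0], 'effort': [0.001, -46.36, 26.988, 0.021, 0.0, -0.0], 'position': [192.432, 541.159, 230.365], 'orientation': [-3.14, -0.0, 2.8], 'contact_force': [-0.149, -0.083, 0.096], 'wrist_torque': [-0.008, 0.026, -0.006], 'grip_force': 0.0, 'width': 85.539}
scene {'fx': 390.860395470953, 'fy': 390.860395470953, 'cx': 255.95748508578995, 'cy': 193.19461179157656, 'extrinsics': array([[ 6.41819519e-01, -7.66685916e-01,  1.61372270e-02,
        -2.68442892e+02],
       [-5.76484422e-01, -4.96258502e-01, -6.49148065e-01,
         4.06242979e+02],
       [ 5.05700916e-01,  4.07333039e-01, -7.60490880e-01,
         6.26111462e+02],
       [ 0.00000000e+00,  0.00000000e+00,  0.00000000e+00,
         1.00000000e+00]])}
scene mill_lid [169. 168. 199. 195.] 0.88
scene mill_lid [240. 182. 272. 195.] 0.34
scene storage_cap [319. 297. 356. 337.] 0.95
scene mill [222. 171. 287. 240.] 0.8
scene mill [168. 166. 197. 193.] 0.32
top {'fx': 384.42881741049723, 'fy': 384.42881741049723, 'cx': 253.7772914
[... 268 characters left out ...]
5240e-01,
         9.58318904e+02],
       [ 0.00000000e+00,  0.00000000e+00,  0.00000000e+00,
         1.00000000e+00]])}
top mill_lid [151. 206. 178. 235.] 0.65
top storage_cap [336. 224. 367. 247.] 0.69
top mill [221. 179. 268. 228.] 0.65
{'fx': 297.3186396354542, 'fy': 297.3186396354542, 'cx': 258.81396937533384, 'cy': 192.38716257355892, 'T_tool_cam': array([[-5.07155050e-04, -9.58836723e-01, -2.83957534e-01,
         7.38718596e+01],
       [ 9.99999871e-01, -4.84392398e-04, -1.50380812e-04,
        -8.28774174e-01],
       [ 6.64377404e-06, -2.83957574e-01,  9.58836846e-01,
        -1.43144329e+02],
       [ 0.00000000e+00,  0.00000000e+00,  0.00000000e+00,
         1.00000000e+00]])}
```

```bash
cat > h.py <<'E'
import numpy as np,cv2
from rig import env
def unproj(c,u,v,d):
    P=env.camera_params(c);q=np.array([(u-P["cx"])/P["fx"]*d,(v-P["cy"])/P["fy"]*d,d+0*u]);E=P["extrinsics"]
    return (E[:3,:3].T@(q-E[:3,3:4])).T
def cloud(c,m,d):
    v,u=np.nonzero(m&(d>0));return unproj(c,u.astype(float),v.astype(float),d[v,u])
E
python3 - <<'E'
from h import *
for c in("top","scene"):
    f=np.load(c+".npz");d=f["d"]
    for l in("mill_lid","storage_cap","mill","mug","tea_light","stamp"):
        for r in env.cut_out(l,c)[:1]:
            X=cloud(c,r["pixels"],d)
            if len(X):print(c,l,round(r["p"],2),len(X),np.percentile(X,[5,50,95],axis=0).round().tolist())
p=np.load("top.npz")["p"];q=np.load("scene.npz")["p"]
a=cv2.resize(p[150:270,130:390],None,fx=3,fy=3,interpolation=2)[:,:,::-1]
cv2.imwrite("pics/topz.png",a)
cv2.imwrite("pics/scz.png",cv2.resize(q[130:350,140:400],None,fx=2.7,fy=2.7,interpolation=2)[:,:,::-1])
E
```

```text
top mill_lid 0.74 646 [[449.0, 273.0, 7.0], [481.0, 298.0, 26.0], [513.0, 330.0, 54.0]]
top storage_cap 0.63 601 [[403.0, -213.0, 22.0], [432.0, -181.0, 26.0], [460.0, -155.0, 55.0]]
top mill 0.61 2136 [[462.0, 43.0, 63.0], [515.0, 93.0, 99.0], [567.0, 143.0, 103.0]]
top mug 0.74 1193 [[608.0, 289.0, 6.0], [658.0, 337.0, 42.0], [692.0, 363.0, 91.0]]
top tea_light 0.51 160 [[371.0, 6.0, 5.0], [387.0, 19.0, 8.0], [402.0, 35.0, 12.0]]
top stamp 0.58 276 [[379.0, 131.0, 18.0], [394.0, 154.0, 23.0], [412.0, 185.0, 71.0]]
scene mill_lid 0.66 620 [[449.0, 267.0, 5.0], [473.0, 289.0, 24.0], [505.0, 311.0, 50.0]]
scene storage_cap 0.94 1116 [[400.0, -218.0, 20.0], [426.0, -190.0, 24.0], [458.0, -161.0, 52.0]]
scene mill 0.7 3249 [[455.0, 28.0, 24.0], [499.0, 77.0, 83.0], [562.0, 133.0, 100.0]]
scene mug 0.65 1252 [[605.0, 285.0, 10.0], [641.0, 317.0, 56.0], [691.0, 360.0, 87.0]]
scene tea_light 0.62 253 [[369.0, 0.0, 4.0], [386.0, 17.0, 6.0], [402.0, 33.0, 13.0]]
scene stamp 0.65 515 [[375.0, 124.0, 6.0], [388.0, 146.0, 19.0], [408.0, 176.0, 68.0]]
```

View pics/topz.png

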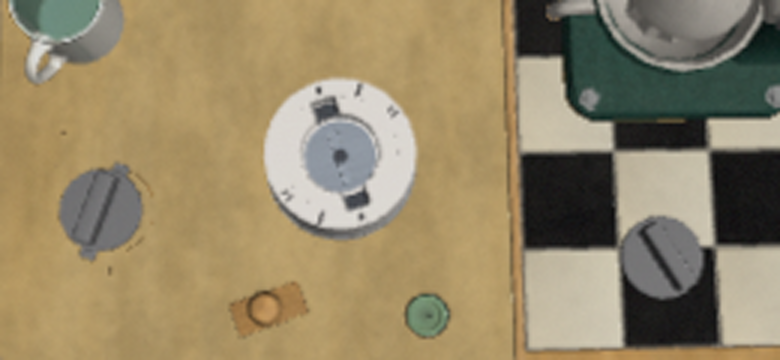

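View pics/scz.png

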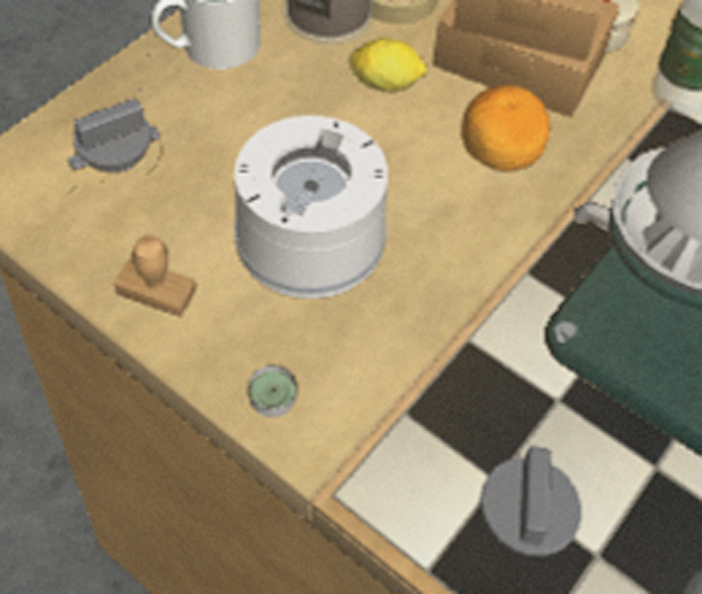

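The lugged lid is the left one, with lugs at zoomed px (120,170) and (87,254). The plain cap is on the right at (662,257). The mill's gaps are at (325,108) and (357,200). I'll move over the lid.

Request:
drive_tool([
  [[0.036, -0.031, 0], 0],
  [[0.036, -0.031, 0], 0],
  [[0.036, -0.031, 0], 0],
  [[0.036, -0.031, 0], 0],
  [[0.036, -0.031, 0], 0],
])

```text
clock: 1.5
position: [373.9, 385.5, 231.5]
orientation: [3.141, 0.0, 2.8]
contact_force: [0.4, 0.7, -0.4]
width: 85.6
grip_force: 0.0
```

Request:
drive_tool([
  [[0.036, -0.031, 0], 0],
  [[0.036, -0.031, 0], 0],
  [[0.034, -0.03, -0.02], 0],
  [[0, 0, -0.02], 0],
  [[0, 0, 0], 0],
])

```text
clock: 2.0
position: [477.9, 292.8, 188.5]
orientation: [-3.138, -0.004, 2.797]
contact_force: [-1.2, 0.3, -0.0]
width: 86.0
grip_force: 0.0
```

```bash
cat >> h.py <<'E'
from scipy.spatial.transform import Rotation as Ro
def wristpose(s=None):
    s=s or env.get_state();T=np.eye(4);T[:3,:3]=Ro.from_euler("xyz",s["orientation"]).as_matrix();T[:3,3]=s["position"]
    return T@env.camera_params("wrist")["T_tool_cam"]
def rays(u,v):
    P=env.camera_params("wrist");a=(np.asarray(u,float)-P["cx"])/P["fx"];b=(np.asarray(v,float)-P["cy"])/P["fy"];r=np.hypot(a,b)+1e-12
    return np.stack([a/r*np.sin(r),b/r*np.sin(r),np.cos(r)],-1)
def ptz(W,u,v,z):  # pixel onto plane z
    D=rays(u,v)@W[:3,:3].T;return W[:3,3]+D*((z-W[2,3])/D[...,2])[...,None]
def ptd(W,u,v,d):
    q=rays(u,v);q=q/q[...,2:]*d[...,None];return q@W[:3,:3].T+W[:3,3]
def wcloud(W,d,m=None):
    v,u=np.nonzero((d>0)&(True if m is None else m));return ptd(W,u,v,d[v,u])
def snap(n):
    s=env.get_state();W=wristpose(s);p,d=env.camera("wrist");np.savez(n+".npz",p=p,d=d,W=W);cv2.imwrite(f"pics/{n}.png",p[:,:,::-1])
    print(np.round(s["position"],1),np.round(s["orientation"],4),np.round(s["joints"],3),s["clock"]);return p,d,W
E
python3 - <<'E'
from h import *
p,d,W=snap("w1")
for r in env.cut_out("mill_lid","wrist")[:2]:
    print(r["p"],r["rect"]);X=wcloud(W,d,r["pixels"]);print(np.percentile(X,[2,50,98],axis=0).round(1).tolist())
    b=X[(X[:,2]>46)];print("bar",len(b));
    if len(b)>20:
        (c,sz,a)=cv2.minAreaRect(b[:,:2].astype(np.float32));print(c,sz,a,np.median(b[:,2]))
for r in env.boxes_of("lid_lug","wrist")[:3]:print(r)
E
```

```text
[477.9 292.8 188.5] [-3.1381 -0.004   2.797 ] [ 0.436  0.367 -0.045  1.164  0.     0.781] 2.0
0.9 [235.8, 137.3, 297.9, 213.7]
[[445.5, 268.1, 8.8], [477.2, 301.5, 24.8], [509.8, 331.8, 53.3]]
bar 980
(480.2607727050781, 300.1212158203125) (15.775924682617188, 60.90504837036133) 70.28697967529297 52.25407125894847
0.35 [51.7, 207.0, 163.0, 293.1]
[[453.4, 42.1, 15.3], [480.7, 120.3, 83.4], [516.9, 153.0, 101.6]]
bar 4784
(474.370361328125, 139.84349060058594) (69.46402740478516, 227.86965942382812) 15.81524658203125 94.52163966927361
```

View pics/w1.png

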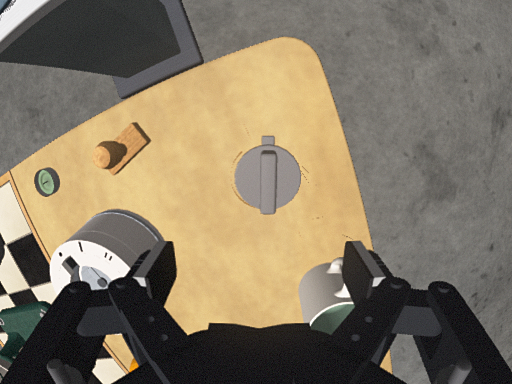

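Bar centre is (480.3, 300.1) with its top at z = 52 and the bar at -19.7°, which agrees with the top view. Before grasping, I'll look at the mill from above at the intended placing yaw.

Request:
drive_tool([
  [[0.007, -0.042, 0.01], 8],
  [[0.007, -0.042, 0.01], 8],
  [[0.007, -0.042, 0.01], 8],
  [[0.007, -0.042, 0.01], 8],
  [[0.006, -0.035, 0.01], 7],
])

```text
clock: 2.65
position: [513.1, 91.4, 243.4]
orientation: [-3.141, 0.003, -2.797]
contact_force: [0.9, 0.0, 0.3]
width: 85.0
grip_force: 0.0
```

Request:
drive_tool([
  [[0, 0, 0], 0],
  [[0, 0, 0], 0],
  [[0, 0, 0], 0],
])

```text
clock: 2.95
position: [512.5, 93.5, 241.7]
orientation: [3.141, 0.001, -2.802]
contact_force: [0.5, 0.6, 0.3]
width: 85.4
grip_force: 0.0
```

```bash
python3 - <<'E'
from h import *
p,d,W=snap("w2")
cv2.imwrite("pics/w2z.png",cv2.resize(p[90:270,150:390],None,fx=3,fy=3,interpolation=2)[:,:,::-1])
X=wcloud(W,d);m=(abs(X[:,2]-100)<8)&(np.hypot(X[:,0]-512,X[:,1]-90)<75);print(m.sum(),np.median(X[m],0))
for l in("mill","mill_mouth","mill_gap","mill_pulse"):
    for r in env.boxes_of(l,"wrist")[:3]:
        q=np.array(r["rect"]);u,v=(q[0]+q[2])/2,(q[1]+q[3])/2;print(l,round(r["p"],2),q.round(1),ptz(W,u,v,100).round(1))
E
```

```text
[512.5  93.5 241.7] [ 3.1412e+00  7.0000e-04 -2.8024e+00] [ 5.800e-02  2.630e-01 -5.200e-02  1.255e+00  1.000e-03 -2.810e-01] 2.95
8029 [512.31823637  89.57990807 100.44471066]
mill 0.55 [188.9 118.5 320.2 242.6] [512.1  89.3 100. ]
mill_mouth 0.75 [192.8 120.6 315.7 243. ] [513.4  89.5 100. ]
mill_gap 0.86 [196.9 117.8 313.9 241.2] [510.8  89.8 100. ]
mill_gap 0.22 [228.1 136.4 278.5 222.7] [511.5  87.8 100. ]
mill_pulse 0.94 [194.4 116.6 315.7 242.8] [511.1  89.5 100. ]
mill_pulse 0.59 [312.2  77.9 362.4 109.5] [403.6 135.7 100. ]
```

View pics/w2z.png

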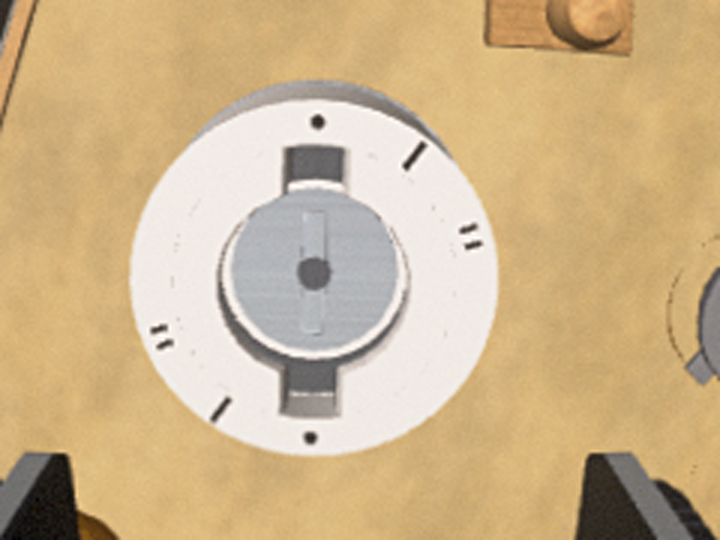

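The dots show at zoomed px (317,121) and (310,437), with the gaps in line between them. The pulse bars are at (414,156) and (221,410). Next I'll refine the centre and axis.

```bash
python3 - <<'E'
from h import *
f=np.load("w2.npz");p,d,W=f["p"],f["d"],f["W"]
g=p.min(2).astype(float)
def cen(zx,zy,r=5):
    u0,v0=150+zx/3,90+zy/3;V,U=np.mgrid[:384,:512];m=np.hypot(U-u0,V-v0)<r
    w=np.clip(180-g,0,None)*m;return (U*w).sum()/w.sum(),(V*w).sum()/w.sum()
ps={}
for n,a in {"d1":(317,121),"d2":(310,437),"p1":(414,156),"p2":(221,410)}.items():
    u,v=cen(*a);ps[n]=ptz(W,u,v,100.);print(n,round(u,1),round(v,1),ps[n].round(1))
for a,b in(("d1","d2"),("p1","p2")):
    e=ps[b]-ps[a];print("centre",(ps[a]+ps[b])[:2]/2,"len",np.hypot(*e[:2]),"ang",np.degrees(np.arctan2(e[1],e[0])))
X=wcloud(W,d);m=(abs(X[:,2]-100)<4)&(np.hypot(X[:,0]-512,X[:,1]-90)<70)
c,r=cv2.minEnclosingCircle(X[m][:,:2].astype(np.float32));print("deck",c,r)
# lid from w1, both by depth and by bar-top pixels at z=52
f=np.load("w1.npz");X=wcloud(f["W"],f["d"]);n=np.hypot(X[:,0]-480,X[:,1]-300)<48
b=X[n&(abs(X[:,2]-52)<3)];print("bar",cv2.minAreaRect(b[:,:2].astype(np.float32)))
k=X[n&(abs(X[:,2]-24)<3)];print("disc",cv2.minEnclosingCircle(k[:,:2].astype(np.float32)))
# second view: top
f=np.load("top.npz")
for c,z in(((512,90),100),((480,300),52),((480,300),24)):
    X=cloud("top",f["d"]>0,f["d"]);m=(abs(X[:,2]-z)<5)&(np.hypot(X[:,0]-c[0],X[:,1]-c[1])<70)
    print("top",z,cv2.minAreaRect(X[m][:,:2].astype(np.float32)),np.median(X[m],0))
E
```

```text
d1 255.5 130.1 [464.8  73.8 100. ]
d2 253.0 235.5 [568.8 107.3 100. ]
p1 287.6 141.6 [464.9 106.5 100. ]
p2 223.0 226.1 [569.2  74.3 100. ]
centre [516.80070299  90.558292  ] len 109.2637527828289 ang 17.848373858635973
centre [517.0565389   90.44476537] len 109.21791233003255 ang -17.15169305151736
deck (516.843017578125, 90.40130615234375) 62.08016586303711
bar ((481.2484130859375, 299.7411804199219), (15.726624488830566, 62.485347747802734), 70.28697967529297)
disc ((480.9541320800781, 299.8497314453125), 36.18098068237305)
top 100 ((518.7223510742188, 93.20372009277344), (119.20294952392578, 123.20411682128906), 89.1511001586914) [517.10980477  92.88348294 100.76338037]
top 52 ((482.9706115722656, 302.2077941894531), (16.387821197509766, 61.09543991088867), 69.8678970336914) [483.08515631 301.18917407  52.74195552]
top 24 ((482.7286376953125, 302.4222717285156), (70.1283950805664, 69.03585815429688), 44.7575569152832) [481.48525912 294.09494961  24.80903396]
```

Mill centre is (516.9, 90.5) with its axis at 17.85°. Dot spacing and radius check out. Lid is at (481.1, 299.8), -19.7°. Going back to grasp it.

Request:
drive_tool([
  [[-0.006, 0.042, 0], -8],
  [[-0.006, 0.042, 0], -8],
  [[-0.006, 0.042, -0.01], -8],
  [[-0.006, 0.042, -0.02], -8],
  [[-0.0074, 0.0383, -0.03], -7.1],
])

```text
clock: 3.7
position: [482.2, 301.0, 182.2]
orientation: [3.138, 0.003, 2.794]
contact_force: [0.9, 0.6, -0.4]
width: 85.5
grip_force: 0.0
```

Request:
drive_tool([
  [[0, 0, -0.04], 0],
  [[0, 0, -0.04], 0],
  [[0, 0, 0], 0],
  [[0, 0, 0], 0],
  [[0, 0, 0], 0],
])

```text
clock: 4.2
position: [483.1, 298.7, 103.7]
orientation: [3.139, 0.003, 2.798]
contact_force: [0.4, 0.5, 0.1]
width: 85.4
grip_force: 0.0
```

```bash
python3 - <<'E'
from h import *
R=[]
for i in range(5):
    p,d,W=snap("w3");X=wcloud(W,d);n=np.hypot(X[:,0]-480,X[:,1]-300)<48
    b=X[n&(abs(X[:,2]-52)<3)];print(np.round(cv2.minAreaRect(b[:,:2].astype(np.float32))[0],1),cv2.minAreaRect(b[:,:2].astype(np.float32))[1:],np.median(b[:,2]))
    k=X[n&(abs(X[:,2]-24)<3)];print("disc",cv2.minEnclosingCircle(k[:,:2].astype(np.float32)))
E
```

```text
[483.1 298.7 103.7] [3.1388e+00 2.7000e-03 2.7981e+00] [ 0.442  0.428 -0.182  0.957  0.     0.785] 4.2
[480.9 299.8] ((16.022371292114258, 61.684871673583984), 69.63919830322266) 52.258713878628555
disc ((480.91094970703125, 300.0133972167969), 35.92545700073242)
[483.4 298.7 104. ] [3.1381 0.0034 2.798 ] [ 0.442  0.427 -0.182  0.956  0.     0.785] 4.25
[480.8 299.9] ((15.79548454284668, 61.117095947265625), 69.6804428100586) 52.2705403422037
disc ((480.979248046875, 299.6947326660156), 36.064388275146484)
[483.5 298.7 103.9] [3.138  0.0035 2.7979] [ 0.442  0.427 -0.182  0.956  0.     0.785] 4.3
[480.7 300. ] ((15.818442344665527, 61.37392807006836), 69.6602783203125) 52.26079264581658
disc ((481.4064636230469, 299.6054992675781), 36.28097152709961)
[483.2 298.6 103.6] [3.1384e+00 3.1000e-03 2.7979e+00] [ 0.442  0.428 -0.183  0.956  0.     0.785] 4.35
[480.9 299.8] ((15.996454238891602, 61.843841552734375), 69.63230895996094) 52.22228473378834
disc ((480.96014404296875, 299.6579284667969), 36.14175033569336)
[483.  298.4 103.3] [3.1388e+00 2.7000e-03 2.7979e+00] [ 0.442  0.428 -0.184  0.956  0.     0.785] 4.4
[480.9 300.1] ((15.632712364196777, 60.916873931884766), 69.7483139038086) 52.281971254735325
disc ((481.0632019042969, 299.996826171875), 36.03470230102539)
```

Request:
drive_tool([
  [[-0.0022, 0.0013, -0.03], -0.5],
  [[0, 0, -0.03], 0],
  [[0, 0, -0.0155], 0],
  [[0, 0, 0], 0],
  [[0, 0, 0], 0],
])

```text
clock: 4.95
position: [479.5, 299.3, 26.4]
orientation: [3.141, 0.0, 2.79]
contact_force: [0.3, 0.4, 0.9]
width: 85.2
grip_force: 0.0
```

Request:
drive_tool([
  [[0, 0, 0], 0],
  [[0, 0, 0], 0],
  [[0, 0, 0], 0],
  [[0, 0, 0], 0],
  [[0, 0, 0], 0],
], gripper=0.0, grip_force=60)

```text
clock: 5.45
position: [479.6, 299.6, 26.4]
orientation: [3.141, 0.001, 2.79]
contact_force: [0.2, 0.6, 0.8]
width: 15.3
grip_force: 58.4
```

Request:
drive_tool([
  [[0, 0, 0.01], 0],
  [[0, 0, 0.035], 0],
  [[0, 0, 0.035], 0],
  [[0, 0, 0.035], 0],
  [[0, 0, 0.025], 0],
])

```text
clock: 5.95
position: [479.6, 299.5, 168.7]
orientation: [3.14, 0.002, 2.79]
contact_force: [0.9, 0.8, -2.2]
width: 15.3
grip_force: 58.7
```

Request:
drive_tool([
  [[0.006, -0.04, 0], 7],
  [[0.008, -0.044, 0], 8],
  [[0.008, -0.044, 0], 8],
  [[0.008, -0.044, 0], 8],
  [[0.006, -0.038, 0], 7],
])

```text
clock: 6.45
position: [514.8, 89.3, 166.3]
orientation: [-3.141, -0.0, -2.832]
contact_force: [0.5, -0.2, -1.0]
width: 15.2
grip_force: 58.9
```

Request:
drive_tool([
  [[0, 0, 0], 0],
  [[0, 0, 0], 0],
  [[0, 0, 0], 0],
])

```text
clock: 6.75
position: [514.5, 92.0, 165.9]
orientation: [3.141, -0.0, -2.837]
contact_force: [0.3, -0.4, -1.9]
width: 14.7
grip_force: 59.1
```

```bash
python3 - <<'E'
from h import *
for i in range(3):p,d,W=snap("w4")
X=wcloud(W,d);n=np.hypot(X[:,0]-516,X[:,1]-90)<50
s=env.get_state();z0=s["position"][2];print(s["grip_force"],s["width"])
h=np.histogram(X[n][:,2],bins=np.arange(90,250,4));print(list(zip(h[1],h[0])))
cv2.imwrite("pics/w4z.png",cv2.resize(p[60:300,120:400],None,fx=2.5,fy=2.5,interpolation=2)[:,:,::-1])
E
```

```text
[514.5  92.  165.9] [ 3.1410e+00 -2.0000e-04 -2.8368e+00] [ 5.50e-02  3.01e-01 -2.00e-01  1.07e+00  1.00e-03 -2.50e-01] 6.75
[514.5  92.4 165.9] [ 3.1411e+00 -2.0000e-04 -2.8359e+00] [ 0.056  0.301 -0.2    1.07   0.    -0.25 ] 6.8
[514.5  92.5 165.8] [ 3.1412e+00 -2.0000e-04 -2.8354e+00] [ 0.056  0.301 -0.2    1.07   0.    -0.25 ] 6.85
59.05045509338379 14.831542034491259
[(np.int64(90), np.int64(17)), (np.int64(94), np.int64(106)), (np.int64(98), np.int64(3788)), (np.int64(102), np.int64(36)), (np.int64(106), np.int64(0)), (np.int64(110), np.int64(0)), (np.int64(114), np.int64(0)), (np.int64(118), np.int64(0)), (np.int64(122), np.int64(0)), (np.int64(126), np.int64(0)), (np.int64(130), np.int64(0)), (np.int64(134), np.int64(0)), (np.int64(138), np.int64(0)), (np.int64(142), np.int64(27)), (np.int64(146), np.int64(501)), (np.int64(150), np.int64(1)), (np.int64(154), np.int64(6)), (np.int64(158), np.int64(211)), (np.int64(162), np.int64(4606)), (np.int64(166), np.int64(56)), (np.int64(170), np.int64(156)), (np.int64(174), np.int64(228)), (np.int64(178), np.int64(278)), (np.int64(182), np.int64(286)), (np.int64(186), np.int64(458)), (np.int64(190), np.int64(3788)), (np.int64(194), np.int64(266)), (np.int64(198), np.int64(197)), (np.int64(202), np.int64(557)), (np.int64(206), np.int64(322)), (np.int64(210), np.int64(849)), (np.int64(214), np.int64(954)), (np.int64(218), np.int64(1928)), (np.int64(222), np.int64(2349)), (np.int64(226), np.int64(1132)), (np.int64(230), np.int64(1406)), (np.int64(234), np.int64(1821)), (np.int64(238), np.int64(2413)), (np.int64(242), np.int64(2555))]
```

View pics/w4z.png

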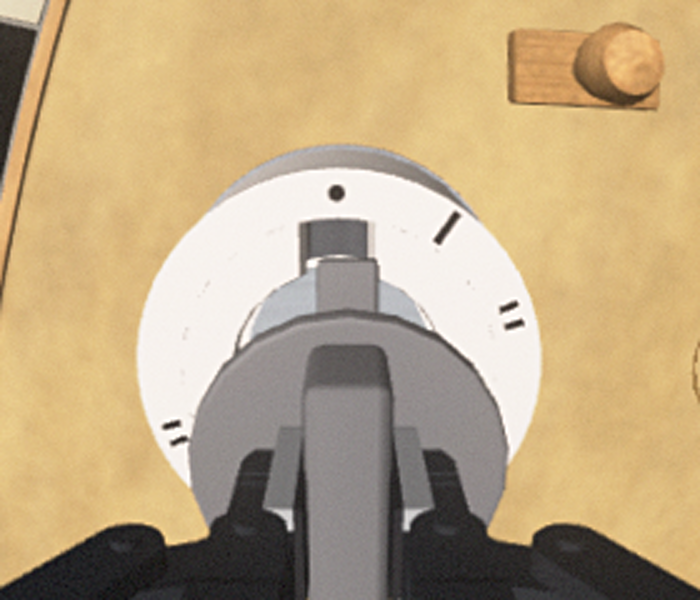

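The lid hangs level in the grip. Its front lug is at zoomed px (347,285), just below and right of the gap at (338,240). I'll measure lid against mill precisely from this view.

```bash
cat > m.py <<'E'
from h import *
from scipy.optimize import least_squares
def lidfit(p,d,W,zd,c0):
    X=wcloud(W,d);n=np.hypot(X[:,0]-c0[0],X[:,1]-c0[1])<60
    k=X[n&(abs(X[:,2]-zd)<3)];z=np.median(k[:,2]);print("disc z",z,"med",len(k))
    ang=np.arctan2(k[:,1]-c0[1],k[:,0]-c0[0]);rr=np.hypot(k[:,0]-c0[0],k[:,1]-c0[1]);E=[]
    for a in np.arange(-np.pi,np.pi,.1):
        s=(ang>=a)&(ang<a+.1)&(rr>28)
        if s.sum()>4:E.append(k[s][np.argsort(rr[s])[-3:]].mean(0))
    E=np.array(E);f=least_squares(lambda c:np.hypot(E[:,0]-c[0],E[:,1]-c[1])-36,c0,loss="soft_l1",f_scale=.5);print("disc centre",f.x.round(2),"n",len(E),"rms",np.sqrt(2*f.cost/len(E)).round(2))
    t=Ro.from_euler("z",0)
    b=X[n&(abs(X[:,2]-zd-28)<3)];r=cv2.minAreaRect(b[:,:2].astype(np.float32));print("bar",r,np.median(b[:,2]))
    l=X[n&(abs(X[:,2]-zd+16)<2.5)];
    if len(l)>20:
        m=l[:,:2].mean(0);print("lug mean",m.round(1),len(l),"dir from disc",np.degrees(np.arctan2(*(f.x-m)[::-1])),np.hypot(*(f.x-m)),cv2.minAreaRect(l[:,:2].astype(np.float32)))
E
python3 - <<'E'
from m import *
f=np.load("w4.npz");p,d,W=f["p"],f["d"],f["W"]
lidfit(p,d,W,163.,(515.6,92.5))
g=p.min(2).astype(float);V,U=np.mgrid[:384,:512]
for n,a in {"dot":(336,192),"pulse":(447,228)}.items():
    u0,v0=120+a[0]/2.5,60+a[1]/2.5;w=np.clip(180-g,0,None)*(np.hypot(U-u0,V-v0)<6)
    print(n,ptz(W,(U*w).sum()/w.sum(),(V*w).sum()/w.sum(),100.).round(1))
X=wcloud(W,d);k=X[(abs(X[:,2]-100)<4)&(np.hypot(X[:,0]-517,X[:,1]-90)<66)];c0=(517,90.5)
ang=np.arctan2(k[:,1]-c0[1],k[:,0]-c0[0]);rr=np.hypot(k[:,0]-c0[0],k[:,1]-c0[1]);E=[]
for a in np.arange(-np.pi,np.pi,.1):
    s=(ang>=a)&(ang<a+.1)&(rr>56)
    if s.sum()>4:E.append(k[s][np.argsort(rr[s])[-3:]].mean(0))
E=np.array(E);q=least_squares(lambda c:np.hypot(E[:,0]-c[0],E[:,1]-c[1])-62,c0,loss="soft_l1",f_scale=.5);print("mill",q.x,len(E),q.cost)
E
```

```text
disc z 163.931192177073 med 4734
disc centre [516.02  93.19] n 40 rms 0.42
bar ((513.5103149414062, 95.49481201171875), (61.660057067871094, 39.63704299926758), 36.856178283691406) 191.749351769307
lug mean [479.1  81.1] 509 dir from disc 18.147681167678492 38.8271490859897 ((479.45404052734375, 81.14315032958984), (11.695135116577148, 13.532448768615723), 17.81338882446289)
dot [464.9  73.7 100. ]
pulse [464.9 106.6 100. ]
mill [517.36026621  90.70451467] 44 5.889527476879682
```

Request:
drive_tool([
  [[0.0011, -0.0024, -0.012], 0],
  [[0, 0, -0.012], 0],
  [[0, 0, -0.01], 0],
  [[0, 0, 0], 0],
  [[0, 0, 0], 0],
])

```text
clock: 7.4
position: [515.4, 89.0, 131.1]
orientation: [3.141, -0.002, -2.837]
contact_force: [-1.0, 0.9, -1.4]
width: 14.9
grip_force: 59.1
```

```bash
python3 - <<'E'
from m import *
p,d,W=snap("w5");print(env.get_state()["contact_force"])
lidfit(p,d,W,129.,(517,90.7))
E
```

```text
[515.4  89.  131.1] [ 3.1411e+00 -1.5000e-03 -2.8367e+00] [ 0.05   0.327 -0.258  0.987  0.    -0.255] 7.4
[ 0.10189871 -0.82136924 -0.56043239]
disc z 129.23281679523487 med 4714
disc centre [516.88  89.68] n 40 rms 0.44
bar ((516.0634155273438, 86.15646362304688), (39.88697814941406, 60.62792205810547), 87.54151153564453) 157.06035592465636
lug mean [480.   77.7] 507 dir from disc 18.038999031986407 38.8220108392472 ((480.1639404296875, 77.63350677490234), (11.74339485168457, 13.529083251953125), 17.673479080200195)
```

Request:
drive_tool([
  [[0.0002, 0.0008, 0], 0],
  [[0, 0, -0.004], 0],
  [[0, 0, -0.003], 0],
  [[0, 0, 0], 0],
])

```text
clock: 7.85
position: [515.8, 89.7, 124.3]
orientation: [3.141, -0.001, -2.837]
contact_force: [0.0, -0.5, -0.8]
width: 14.7
grip_force: 59.1
```

Request:
drive_tool([
  [[0, 0, -0.003], 0],
  [[0, 0, -0.003], 0],
  [[0, 0, 0], 0],
])

```text
clock: 8.15
position: [515.8, 89.7, 118.2]
orientation: [3.141, -0.001, -2.837]
contact_force: [-0.5, -0.2, -1.7]
width: 15.0
grip_force: 59.1
```

Request:
drive_tool([
  [[0, 0, -0.003], 0],
  [[0, 0, -0.002], 0],
  [[0, 0, -0.0015], 0],
  [[0, 0, 0], 0],
])

```text
clock: 8.55
position: [516.0, 89.7, 112.0]
orientation: [3.141, -0.0, -2.837]
contact_force: [1.1, 0.3, -1.9]
width: 15.0
grip_force: 59.1
```

Request:
drive_tool([
  [[0, 0, -0.0015], 0],
  [[0, 0, -0.001], 0],
  [[0, 0, 0], 0],
  [[0, 0, 0], 0],
])

```text
clock: 8.95
position: [516.3, 89.7, 110.3]
orientation: [-3.142, 0.001, -2.837]
contact_force: [-1.5, -0.4, 5.0]
width: 15.1
grip_force: 59.7
```

```bash
python3 - <<'E'
from m import *
p,d,W=snap("w6");print(env.get_state()["contact_force"])
lidfit(p,d,W,108.,(517,90.7))
cv2.imwrite("pics/w6z.png",cv2.resize(p[60:300,120:400],None,fx=2,fy=2,interpolation=2)[:,:,::-1])
E
```

```text
[516.3  89.7 110.3] [-3.1415e+00  5.0000e-04 -2.8369e+00] [ 0.051  0.344 -0.291  0.934  0.    -0.254] 8.95
[-2.64908973 -0.77351133  4.30385168]
disc z 108.43664278592037 med 4718
disc centre [517.84  90.44] n 40 rms 0.4
bar ((515.1380004882812, 92.68153381347656), (61.086517333984375, 39.61761474609375), 37.542789459228516) 136.28111046095538
lug mean [480.8  78.2] 560 dir from disc 18.219924500158236 39.04145630397662 ((480.2381591796875, 78.41126251220703), (13.463041305541992, 18.3419132232666), 17.7092227935791)
```

View pics/w6z.png

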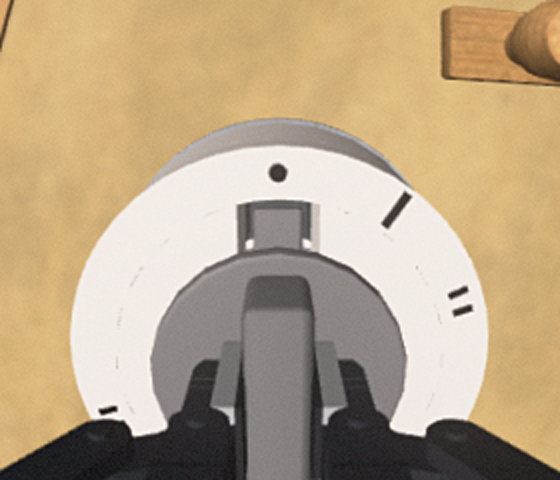

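The lid is seated: disc at z ≈ 108, lug inside the gap at zoomed px (278,228), light contact force. I'll dwell with a slight press, then twist clockwise.

Request:
drive_tool([
  [[0, 0, -0.0005], 0],
  [[0, 0, 0], 0],
  [[0, 0, 0], 0],
  [[0, 0, 0], 0],
])

```text
clock: 9.4
position: [516.3, 89.7, 110.3]
orientation: [-3.141, 0.001, -2.837]
contact_force: [-2.7, -1.0, 8.7]
width: 15.0
grip_force: 60.6
```

Request:
drive_tool([
  [[0, 0.0001, 0], -4],
  [[0, 0.0001, 0], -4],
  [[0, 0.0001, 0], -4],
  [[0, 0, 0], 0],
])

```text
clock: 9.8
position: [517.0, 90.6, 110.3]
orientation: [3.141, 0.002, -3.047]
contact_force: [-1.1, 1.4, 6.6]
width: 14.8
grip_force: 60.2
```

Request:
drive_tool([
  [[0, 0.0001, 0], -4],
  [[0, 0.0001, 0], -4],
  [[0, 0.0001, 0], -4],
  [[0, 0.0001, 0], -4],
  [[0, 0, 0], 0],
])

```text
clock: 10.3
position: [517.0, 91.1, 110.2]
orientation: [3.14, 0.002, 2.957]
contact_force: [-0.8, 1.4, 6.5]
width: 15.1
grip_force: 60.3
```

```bash
python3 - <<'E'
from m import *
p,d,W=snap("w7");s=env.get_state();print(s["contact_force"],s["wrist_torque"])
lidfit(p,d,W,108.,(517,90.7))
E
```

```text
[517.   91.1 110.2] [3.140e+00 1.700e-03 2.957e+00] [ 0.053  0.345 -0.291  0.933  0.001  0.237] 10.3
[-2.23120858  3.0241525   6.85676196] [ 0.24225709  0.4356465  -0.09220594]
disc z 108.38265101162216 med 4718
disc centre [518.53  90.14] n 41 rms 0.42
bar ((516.6295166015625, 87.09807586669922), (39.77606201171875, 61.77423858642578), 60.302101135253906) 136.254805075199
lug mean [477.7  83.3] 81 dir from disc 9.487733941617268 41.41191145783125 ((480.3033447265625, 78.15255737304688), (14.755709648132324, 18.70051383972168), 18.054704666137695)
```

Request:
drive_tool([
  [[0, 0.0001, 0], -3],
  [[0, 0.0001, 0], -3],
  [[0, 0, 0], -2],
  [[0, 0, 0], 0],
  [[0, 0, 0], 0],
])

```text
clock: 10.85
position: [517.1, 91.3, 110.3]
orientation: [3.14, 0.002, 2.819]
contact_force: [-0.7, 1.8, 5.9]
width: 15.1
grip_force: 60.2
```

Request:
drive_tool([
  [[0, 0, 0], 0],
  [[0, 0, 0], 0],
  [[0, 0, 0], 0],
  [[0, 0, 0], 0],
  [[0, 0, 0], 0],
])

```text
clock: 11.35
position: [517.1, 91.3, 110.3]
orientation: [3.14, 0.002, 2.819]
contact_force: [-1.5, 1.0, 6.4]
width: 14.7
grip_force: 60.2
```

```bash
python3 - <<'E'
from m import *
p,d,W=snap("w8");s=env.get_state();print(s["contact_force"],s["wrist_torque"],s["grip_force"])
lidfit(p,d,W,108.,(517,90.7))
cv2.imwrite("pics/w8z.png",cv2.resize(p[60:300,120:400],None,fx=2,fy=2,interpolation=2)[:,:,::-1])
E
```

```text
[517.1  91.3 110.3] [3.1396e+00 1.7000e-03 2.8187e+00] [ 0.053  0.345 -0.291  0.933  0.001  0.376] 11.35
[-2.70535935  2.1085271   6.75967599] [0.24270859 0.36195116 0.11842124] 60.21635055541992
disc z 108.39540562385777 med 4724
disc centre [518.55  89.87] n 41 rms 0.39
bar ((517.9713134765625, 93.15855407714844), (61.34229278564453, 39.86699295043945), 1.6426645517349243) 136.24918436035472
```

View pics/w8z.png

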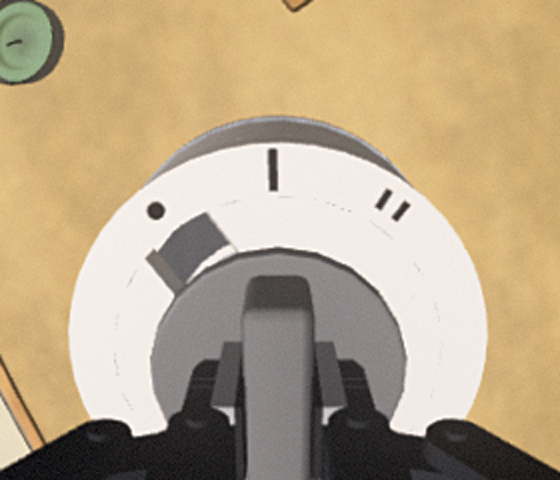

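The bar now points at the pulse mark (zoomed px 273,170) and the lug is under the rim. The lid is flat and held at 60 N, so I'm handing in.

```bash
python3 -c "
from rig import env
print(env.finish_job())"
```

```text
the job is handed in; nothing more can be done
None
```

I seated the lugged lid flat in the grinder and twisted it clockwise about 36° to the pulse mark. I handed the job in with the gripper still holding it at about 60 N; no verdict came back.

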